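# Draw the scale's weighing plate forward to its front lip

## Robot

A 7-joint arm with a two-finger parallel gripper is mounted at the origin on the work surface. World frame = base frame: x ahead of the robot, y to its left, z up, the work surface at z = 0. Lengths are in m, angles in degrees, forces in N, time in s.
With the tool pointing down it reaches from about 0.425 to 1.025 m from the base axis. Payload 9.4 kg.
Tool frame: the origin (TCP) lies midway between the tips of the shut fingers; the grasp point (between the pads) lies 19 mm behind it; z points along the fingers, y is the line along which they close (so a half turn about z gives the same grasp; the last joint's range is limited). The gripper opens to 85 mm and grips with 20 to 120 N. Pads are 22 mm wide; open, the fingers measure 114 mm over their backs; the gripper's body (76 mm by 85 mm) begins 54 mm behind the grasp point. The pads swing forward as they close: fully open they stand 13 mm farther back than shut.
Start: joints at [70.319, 34.337, -0.143, 91.639, 0.103, 54.024, -4.572], TCP at [0.191, -0.699, 0.231] pointing down, gripper open.
Joint ranges: [-147.43, 147.43], [-19.82, 112.94], [-74.19, 73.91], [6.32, 146.72], [-59.91, 239.91], [6.04, 106.73], [-150.56, 150.56]. Speed limits (degrees/s): [127.2, 127.2, 172.46, 172.46, 180, 180, 180].

## Interface

Orientations are given as [roll, pitch, yaw] about the fixed x, y, z axes, in that order (R = Rz(yaw) Ry(pitch) Rx(roll)).
In Python, from rig import * gives the robot as it stands.
- The arm moves only by the tool play_rows, never from a script. Its argument "moves" is a list of rows, each a list of 7 numbers: the shift along the tool's x, y, z each as a share of 12 cm, from -1 to 1, then the turn, a rotation vector about the tool's x, y, z each as a share of 120 degrees, from -1 to 1, then the opening, from 0 (shut) to 1 (fully open). In form: [[dx, dy, dz, rx, ry, rz, hand], ...]. A call has 1 to 5 rows; each row shifts and turns the commanded pose from where the row before left it, along the tool's axes as they then stand; what a row does not reach is not made up. A row lasts 1/8 s, in which the tool goes at most 62.5 mm and 10.7 degrees, less where a joint would pass 70% of its speed; a pose out of reach is approached as far as the arm can. A call with a number of a shift or a turn outside -1 to 1 is refused whole. A call with a gripper value outside its range is refused whole. The fingers move at their own pace and stop on an object; "squeeze" is the grip in N (left out, the last holds). Time passes only in rows, so rows that do not move let the fingers close. It gives the time, the measured TCP pose, the force, the opening and the grip force at its end, in the units of the state.
- sense(): the state, without advancing time (a new reading comes with each control period).
- camera(name): name is "scene" or "top" or "wrist"; returns (picture, depth): 384x512x3 uint8, blue, green, red; 384x512 float32, m along the optical axis (not along the pixel's ray), 0 where there is no reading.
- camera_model(name): a dict with "intrinsics" (3x3 intrinsics, pixels), "dist_coeffs" ([k1, k2, p1, p2, k3] as OpenCV has them; the pictures are not rectified), "origin" and "orientation" of the camera in the world. Camera axes: x right, y down, z forward; pixel columns grow to the right and rows downward; lengths in m; the calibration is good to about 2 mm. A picture is of the moment at which its call begins: read the wrist's pose just before it. camera_model takes no time and is no camera call; for the wrist camera it gives the pose at the moment of the call.
- job_done(): hands the job in; it is judged then, once.
The state is a dict: "clock": time; "q": joint angles; "joint_velocities": joint speeds; "joint_efforts": joint torques, N m; "tcp_pos": TCP position; "ee_rot": TCP orientation; "force": force on the tool from outside, world axes, zero at the start; "ft_torque": the same for the moment, N m; "gripper_width": finger opening in m; "gripper_force": force on a finger pad.
Only numpy, scipy, OpenCV 4.12 (cv2) and the standard library are available. Lean on these libraries where they do the work, as an engineer would, in place of code of your own. Each camera call takes 0.05 s, during which the arm holds its last target. There are 200 camera calls.

## Task

The flat weighing plate of the bench scale has been shoved back under the keypad housing, with a brass pump fitting still standing on it. Press down on top of the plate with the fingertips and drag it forward by friction until its front edge lies right up against the scale's front lip, then let go. Do not press hard enough to hurt the load cell (stay under about 40 N), do not touch the fitting, which must ride along and stay standing on the plate, and leave the pump, the socket strip and the battery where they are.

Things in the scene. Friction and masses are not known exactly. Their poses are not given: they have to be found in the camera images.
- scale: Fixed bench scale, gold-brown, 300 (x) by 190 (y) mm. Origin: centre of its footprint on the table; its front, with the lip, is -x and roughly faces the robot (yaw varies). Level channel open above: deck 64 mm over the origin, side rails with inner faces at y = +-82 mm, front lip with inner face at x = -138 mm; rails and lip stand 8 mm above the deck.
- lip (a point): Point on the scale: middle of the inner face of the front lip, at the height of the plate's top face (70 mm); axes as the scale's (x backwards, away from the lip, into the channel; y to the left; z up).
- hood_edge (a point): Middle of the top front edge of the scale's keypad housing, 150 mm behind the lip's inner face and 96 mm above the table. The solid housing covers the channel from here back to its end; its underside is 14 mm above the deck, too low for fingers.
- plate: Loose flat aluminium plate with a dark ribbed rubber facing on top, 190 (x) by 160 (y) by 6 mm, about 0.55 kg (varies), flat on the deck with 2 mm play at each side, its rear under the housing. Origin: centre of its underside; axes as the scale's to within 1.5 degrees. Starts 50 to 80 mm from the lip; may need several strokes.
- plate_front (a point): Middle of the plate's front (-x) edge, on its top face. The smooth underside slides on the deck (friction about 0.25, varies); the rubber top grips the fingertips (about 1.0, varies): 3 N or less just slips over it, 8 to 25 N drags it. At the lip it stops dead: the drag felt at rest between small steps, until then at most a quarter of the press, climbs past 0.4 of it.
- fitting: Loose brass pump fitting, a stepped round turning 60 mm tall, largest diameter 40 mm (the lowest 12 mm), about 0.25 kg, standing on the plate 28 to 42 mm behind the plate's front edge and up to 50 mm left or right of the plate's middle line. Origin: centre of its foot, z up.
- pump: Bystander: chromed pump motor, about 160 mm long, 113 mm high, 80 mm wide, with a brass head, beside the scale on its left. Origin: centre of its foot on the table.
- strip: Bystander: white socket strip 300 by 58 by 31 mm (with an orange switch, 35 mm), on the table to the right of the scale. Origin: centre of its underside.
- battery: Bystander: black tool battery 115 by 75 by 63 mm, on the table right of the socket strip. Origin: centre of its underside.
There are look-alikes about, which are no part of the job. Several things have the shape of the fitting; the one meant has the colours described above.

How it is judged (in metres and radians):
On the way:
1. the plate is drawn forward while the fingers press on it (at least 4 N) (contact force between the fingers and plate above 4 N and x of plate_front in the frame of lip between 0.005 and 0.04 m), for 0.05 s.
At the end, for the whole second after the job is handed in: The middle of the plate's front edge is within 4 mm of the lip's inner face, the plate lies flat on the deck (within 3 mm and 0.03 rad), the fitting stands upright (within 0.15 rad) on the plate, and both are at rest (x of plate_front in the frame of lip below 0.004 m and z of plate_front in the frame of lip below 0.003 m and angle between plate's own z axis and vertical below 0.03 rad and angle between fitting's own z axis and vertical below 0.15 rad and z of fitting in the frame of plate between 0.003 and 0.01 m and linear speed of each of plate, fitting below 0.01 m/s); the robot touches nothing.
It fails at once if the plate is pressed with more than 40 N (contact force between the fingers and plate above 40 N).
It fails at once if the robot touches the fitting (contact force between any of the fingers, the arm and fitting above 0.5 N).
It fails at once if the pump, socket strip or battery is moved by more than 20 mm (distance of any of pump, strip, battery from where it was at the start of the episode above 0.02 m).
It also fails if it takes over 56 s, if anything falls off the work surface, if the arm or the gripper's body presses on something with over 40 N, if the wrist force passes 120 N, or if a joint passes its speed limit or range.

## Working session

There is one attempt and no reset: what is moved stays moved. The work goes in short steps, Python scripts to look and compute and a tool call to move; the robot and the scene stay as the last step left them, time stands still between calls to the robot, and variables do not carry over. Pictures are saved under pics/ and viewed, at most 10 in all, crops included, and the job is handed in when it is done.

Besides the shell and the picture viewer there is one more tool, called as name(argument=value, ...), one argument or row to a line, values as JSON. play_rows: Moves the arm, as the interface text tells. Shift numbers are shares of 12 cm and turn numbers shares of 120 degrees, none past 1 either way. Its arguments: {"type":"object","properties":{"moves":{"type":"array","items":{"type":"array","items":{"type":"number"}}},"squeeze":{"type":"number"}},"required":["moves"]}

```bash
mkdir -p pics; ls; cat > h.py <<'E'
from rig import *
import numpy as np, cv2
from scipy.spatial.transform import Rotation as Ro
def grab(name):
    m=camera_model(name); im,d=camera(name); return im,d,m
def RT(m):
    o=np.array(m["orientation"],float)
    R=o if o.shape==(3,3) else Ro.from_euler('xyz',o,degrees=True).as_matrix()
    return R,np.array(m["origin"],float)
def ray(m,uv):
    K=np.array(m["intrinsics"]);D=np.array(m["dist_coeffs"])
    p=cv2.undistortPoints(np.array(uv,float).reshape(-1,1,2),K,D).reshape(-1,2)
    R,t=RT(m); return (R@np.c_[p,np.ones(len(p))].T).T,t
def onz(m,uv,z):
    r,t=ray(m,uv); return t+r*((z-t[2])/r[:,2:3])
def cloud(d,m):
    h,w=d.shape; u,v=np.meshgrid(np.arange(w),np.arange(h))
    r,t=ray(m,np.stack([u,v],-1).reshape(-1,2)); return (t+r*d.reshape(-1,1)).reshape(h,w,3)
E
python3 - <<'E'
from h import *
print(sense())
for n in("scene","top"):
    im,d,m=grab(n); print(n,m); cv2.imwrite(f"pics/{n}0.png",im); np.save(f"{n}0.npy",d)
    import pickle; pickle.dump((im,d,m),open(f"{n}0.pkl","wb"))
E
```

```text
pics
{'clock': 0.0, 'q': array([70.32076746, 34.38300432, -0.1469356 , 91.68040627,  0.1033998 ,
       54.0220996 , -4.57010356]), 'joint_velocities': array([ 0.01087371, -0.01768687,  0.01455582,  0.00852148,  0.0151123 ,
        0.05645985,  0.01484039]), 'joint_efforts': array([ 8.78821866e-04, -7.76466680e+01,  1.56504538e+00, -2.58006513e+01,
        1.23715590e-02,  9.25554894e-03, -4.43309474e-06]), 'tcp_pos': array([ 0.19099705, -0.69891608,  0.23043898]), 'ee_rot': array([-1.79914941e+02,  7.40820089e-03,  1.52912666e+01]), 'force': array([-0.11481268,  0.32494633,  0.65811295]), 'ft_torque': array([-0.03193931, -0.00350204, -0.01515341]), 'gripper_force': 0.0, 'gripper_width': 0.08522233920614118}
scene {'intrinsics': array([[420.70400398,   0.        , 253.86304742],
       [  0.        , 420.70400398, 193.58876336],
       [  0.        ,   0.        ,   1.        ]]), 'dist_coeffs': array([-0.06019934,  0.        ,  0.        ,  0.        ,  0.        ]), 'origin': array([ 1.20654939, -0.10546517,  0.73374591]), 'orientation': array([-133.74972639,    0.15611619,   81.28417672])}
top {'intrinsics': array([[430.08846004,   0.        , 267.92362233],
       [  0.        , 430.08846004, 184.56229379],
       [  0.        ,   0.        ,   1.        ]]), 'dist_coeffs': array([-0.08380508,  0.        ,  0.        ,  0.        ,  0.        ]), 'origin': array([0.39864447, 0.01597404, 1.06447315]), 'orientation': array([-170.46132985,    0.61161737,  -89.42755263])}
```

View pics/scene0.png

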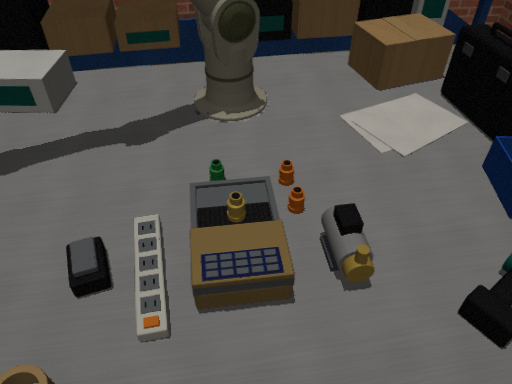

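View pics/top0.png

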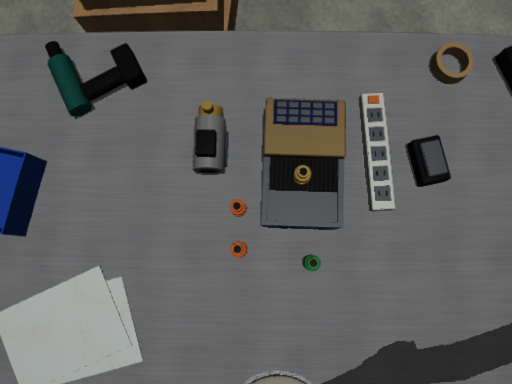

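The scene view shows the scale, with the hood facing the camera and the brass fitting at (236,205). In the top view the hood's front edge is at row 157, the dark plate's front edge is near row 191, the fitting is at (303,173) and the lip is near row 223. The pump is on the left at (209,140) and the strip on the right at (377,150).

```bash
python3 - <<'E'
from h import *
import pickle
im,d,m=pickle.load(open("top0.pkl","rb"))
P=cloud(d,m)
roi=np.zeros(d.shape,bool); roi[85:240,250:355]=1
z=P[...,2]
print("z col 285:",[(v,round(float(z[v,285]),4),im[v,285].tolist()) for v in range(150,234,2)])
print("z col 325:",[(v,round(float(z[v,325]),3)) for v in range(150,234,6)])
hood=(roi&(z>.085)&(z<.11)&(im[...,2].astype(int)-im[...,0]>30))
hood[160:]=0
c=max(cv2.findContours(hood.astype(np.uint8),0,2)[0],key=cv2.contourArea)
w=onz(m,c.reshape(-1,2),.096)[:,:2].astype(np.float32)
r=cv2.minAreaRect(w);print("hood",r,cv2.boxPoints(r))
# whole scale outline at z>0.05
s=roi&(z>.05)&(z<.12)
c=max(cv2.findContours(s.astype(np.uint8),0,2)[0],key=cv2.contourArea)
lo=c.reshape(-1,2);lo=lo[lo[:,1]>175];w=onz(m,lo,.072)
f=w[lo[:,1]>lo[:,1].max()-4];print("outer front",f.min(0),f.max(0),np.polyfit(f[:,1],f[:,0],1))
cv2.imwrite("pics/crop.png",cv2.resize(im[90:235,250:400],None,fx=4,fy=4,interpolation=cv2.INTER_CUBIC))
# fitting
fm=roi&(z>.1);fm[:160]=0
print("fitting top pts",P[fm].mean(0),P[fm][:,2].max(),fm.sum())
E
```

```text
z col 285: [(150, 0.0967, [63, 97, 116]), (152, 0.0978, [63, 96, 116]), (154, 0.0955, [36, 60, 75]), (156, 0.0716, [9, 11, 12]), (158, 0.0694, [21, 20, 19]), (160, 0.0701, [20, 19, 19]), (162, 0.072, [19, 19, 19]), (164, 0.0703, [19, 19, 20]), (166, 0.0719, [20, 18, 19]), (168, 0.069, [19, 19, 19]), (170, 0.0681, [20, 19, 20]), (172, 0.0688, [22, 21, 21]), (174, 0.0688, [23, 21, 22]), (176, 0.0689, [19, 18, 18]), (178, 0.0709, [20, 19, 20]), (180, 0.0701, [22, 20, 22]), (182, 0.0691, [23, 21, 21]), (184, 0.0696, [22, 22, 21]), (186, 0.0738, [20, 19, 19]), (188, 0.0706, [19, 19, 21]), (190, 0.0647, [35, 34, 33]), (192, 0.0673, [88, 85, 82]), (194, 0.0657, [87, 85, 81]), (196, 0.0641, [88, 85, 81]), (198, 0.0618, [90, 85, 82]), (200, 0.0657, [89, 85, 81]), (202, 0.0635, [88, 85, 82]), (204, 0.0636, [90, 86, 82]), (206, 0.0643, [90, 87, 83]), (208, 0.0641, [90, 87, 83]), (210, 0.0654, [91, 88, 84]), (212, 0.065, [90, 88, 83]), (214, 0.0674, [90, 88, 85]), (216, 0.0649, [92, 89, 85]), (218, 0.0653, [93, 89, 86]), (220, 0.0651, [93, 89, 85]), (222, 0.0705, [92, 88, 84]), (224, 0.0717, [93, 91, 87]), (226, 0.0521, [26, 22, 21]), (228, 0.0027, [40, 40, 40]), (230, -0.0012, [107, 105, 104]), (232, 0.0039, [109, 107, 107])]
z col 325: [(150, 0.098), (156, 0.091), (162, 0.07), (168, 0.071), (174, 0.07), (180, 0.07), (186, 0.074), (192, 0.063), (198, 0.065), (204, 0.065), (210, 0.066), (216, 0.064), (222, 0.076), (228, 0.045)]
hood ((0.6995198726654053, -0.05574369430541992), (0.1864839345216751, 0.13569535315036774), 88.5639877319336) [[ 0.6293568  -0.14725608]
 [ 0.7650096  -0.15065667]
 [ 0.76968294  0.03576869]
 [ 0.63403016  0.03916928]]
outer front [ 0.46706778 -0.14352393  0.072     ] [0.47296352 0.04328361 0.072     ] [0.02707068 0.47056598]
fitting top pts [ 0.5639734  -0.04102929  0.22075756] 1.0644731469525337 257
```

View pics/crop.png

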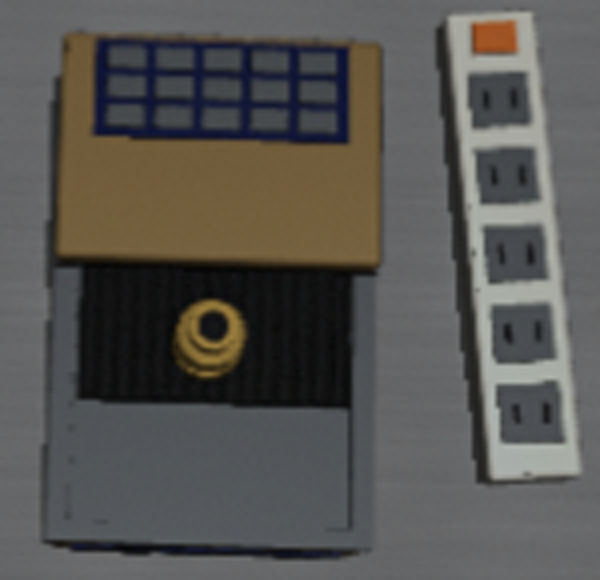

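The crop shows the plate's front edge running from (78,400) to (350,408) and the fitting in the middle at (212,322). The hood's front edge is near row 264 and the lip's corners are near row 525. The plate is free on both sides of the fitting.

```bash
cat >> h.py <<'E'
YAW=np.arctan2(-.026,1)
LIP=np.array([.4815,-.0500])   # lip inner face middle, xy
X=np.array([np.cos(YAW),np.sin(YAW)]);Y=np.array([-X[1],X[0]])
def insc(p): q=np.atleast_2d(p)[:,:2]-LIP; return np.c_[q@X,q@Y]
def front(im,m,cols):
    "plate front edge rows (dark->grey) in a top picture, in lip frame"
    g=cv2.cvtColor(im,6).astype(float); out=[]
    for c in cols:
        a=g[155:226,c]; k=np.where(a<45)[0]
        k=k[k<66]
        if len(k)==0: continue
        j=k.max(); 
        s=(a[j+1]-55)/(a[j+1]-a[j]) if a[j+1]!=a[j] else 0
        out.append((c,155+j+1-s))
    return insc(onz(m,out,.070))
E
python3 - <<'E'
from h import *
import pickle
im,d,m=pickle.load(open("top0.pkl","rb"))
a=lambda pts,z:insc(onz(m,[(250+x/4,90+y/4) for x,y in pts],z))*1000
print("hood edge ends",a([(57,262),(380,269)],.096).round(1).tolist())
print("lip outer corners",a([(44,541),(362,550)],.072).round(1).tolist())
print("rail inner edges",a([(78,300),(352,300)],.07).round(1).tolist())
f=front(im,m,list(range(275,290))+list(range(318,334)))*1000
print("front",np.median(f[:15],0),np.median(f[15:],0))
# fitting: yellow mask
h=cv2.cvtColor(im,40); k=(h[...,0]>12)&(h[...,0]<32)&(h[...,1]>110)&(h[...,2]>60)
k[:161]=0;k[:,:285]=0;k[:,325:]=0;k[190:]=0
v,u=np.where(k);print("mask",u.min(),u.max(),v.min(),v.max())
print("top ring",a([(212,322)],.130),"foot bottom edge",insc(onz(m,[((u.min()+u.max())/2,v.max()),(u.min(),(v.max()+v.min())/2),(u.max(),(v.max()+v.min())/2)],.08))*1000)
s=sense();T=s["tcp_pos"];R=Ro.from_euler('xyz',s["ee_rot"],degrees=True).as_matrix()
for yy in(-55,55):
    W=LIP+X*.105+Y*yy/1000; print(yy,W,"tool shift to there",R.T@(np.r_[W,.2]-T)/.12)
print("yaw now",s["ee_rot"][2],"want",np.degrees(YAW))
E
```

```text
hood edge ends [[145.5, 90.9], [147.8, -95.7]]
lip outer corners [[-13.9, 92.9], [-12.8, -90.4]]
rail inner edges [[129.1, 78.4], [134.6, -83.5]]
front [69.2671089 47.0110814] [ 70.16491471 -54.75278026]
mask 294 311 165 183
top ring [[106.25177978   2.90073853]] foot bottom edge [[ 86.82990778   0.14505784]
 [107.42722744  20.4208361 ]
 [108.7844769  -19.18143606]]
-55 [ 0.58503501 -0.1077105 ] tool shift to there [ 4.46648379 -3.88620458  0.25907428]
55 [0.58789404 0.00225234] tool shift to there [ 4.73112912 -4.76383727  0.26029383]
yaw now 15.291027613390611 want -1.4893547265513996
```

play_rows(
  moves=[
    [0, 0, 0, 0, 0, 0.07, 0],
    [0, 0, 0, 0, 0, 0.07, 0],
    [0.24, -0.38, 0, 0, 0, 0, 0],
    [0.24, -0.38, 0, 0, 0, 0, 0],
    [0.24, -0.38, 0, 0, 0, 0, 0],
  ],
  squeeze=40,
)

```text
clock: 0.72
tcp_pos: [0.2818, -0.5632, 0.2308]
ee_rot: [-180.0, 0.0, -1.5]
force: [0.9, -0.8, 0.1]
gripper_width: -0.0
gripper_force: 0.0
```

play_rows(
  moves=[
    [0.24, -0.38, 0, 0, 0, 0, 0],
    [0.24, -0.38, 0, 0, 0, 0, 0],
    [0.24, -0.38, 0, 0, 0, 0, 0],
    [0.24, -0.38, 0, 0, 0, 0, 0],
    [0.24, -0.38, 0, 0, 0, 0, 0],
  ],
)

```text
clock: 1.35
tcp_pos: [0.4318, -0.3392, 0.2312]
ee_rot: [-180.0, 0.0, -1.5]
force: [0.9, -0.6, -0.3]
gripper_width: -0.0
gripper_force: 0.0
```

play_rows(
  moves=[
    [0.24, -0.38, 0, 0, 0, 0, 0],
    [0.24, -0.38, 0, 0, 0, 0, 0],
    [0.24, -0.38, 0, 0, 0, 0, 0],
    [0, 0, 0, 0, 0, 0, 0],
    [0, 0, 0, 0, 0, 0, 0],
  ],
)

```text
clock: 1.98
tcp_pos: [0.5206, -0.2065, 0.231]
ee_rot: [180.0, 0.1, -1.5]
force: [-0.8, 0.7, -0.6]
gripper_width: 0.0001
gripper_force: 0.0
```

play_rows(
  moves=[
    [0.26, -0.42, 0, 0, 0, 0, 0],
    [0.255, -0.418, 0, 0, 0, 0, 0],
    [0, 0, 0.3, 0, 0, 0, 0],
    [0, 0, 0.3, 0, 0, 0, 0],
    [0, 0, 0, 0, 0, 0, 0],
  ],
)

```text
clock: 2.6
tcp_pos: [0.5833, -0.1088, 0.1571]
ee_rot: [180.0, 0.3, -1.6]
force: [0.1, 0.7, 0.6]
gripper_width: 0.0001
gripper_force: 0.0
```

play_rows(
  moves=[
    [0, 0, 0, 0, 0, 0, 0],
    [0, 0, 0, 0, 0, 0, 0],
  ],
)

```text
clock: 2.85
tcp_pos: [0.5861, -0.1082, 0.1608]
ee_rot: [180.0, -0.1, -1.6]
force: [0.2, 0.5, -0.2]
gripper_width: 0.0002
gripper_force: 0.0
```

```bash
python3 - <<'E'
from h import *
s=sense();print(s["tcp_pos"],s["ee_rot"],s["force"],s["clock"],insc(s["tcp_pos"])*1000)
a=grab("top")[0][90:235,225:400];b=grab("wrist")[0]
a=cv2.resize(a,None,fx=2,fy=2)
b=cv2.resize(b,(387,290))
cv2.imwrite("pics/c1.png",np.hstack([a,b]))
E
```

```text
[ 0.58614652 -0.10816165  0.16081419] [ 1.79983097e+02 -1.31599999e-01 -1.57336199e+00] [ 0.16701589  0.51119482 -0.18069714] 2.85 [[106.1228574  -55.42210736]]
```

View pics/c1.png

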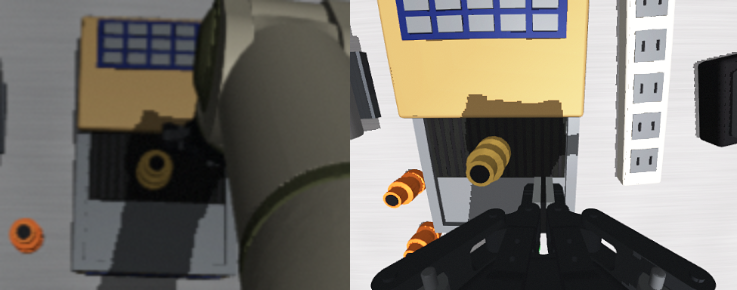

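The left half of the picture (top camera) shows the shut fingers over the plate's right part, with the plate's left front edge still in view. The right half (wrist camera) shows the fitting well to the left of the fingertips. I'll shift a few mm outward and go down.

play_rows(
  moves=[
    [0, 0.05, 0.2, 0, 0, 0, 0],
    [0, 0, 0.2, 0, 0, 0, 0],
    [0, 0, 0.15, 0, 0, 0, 0],
    [0, 0, 0.08, 0, 0, 0, 0],
    [0, 0, 0, 0, 0, 0, 0],
  ],
)

```text
clock: 3.58
tcp_pos: [0.5852, -0.1133, 0.0833]
ee_rot: [-180.0, 0.0, -1.5]
force: [-0.3, -0.6, -0.3]
gripper_width: 0.0
gripper_force: 0.0
```

play_rows(
  moves=[
    [0, 0, 0.02, 0, 0, 0, 0],
    [0, 0, 0, 0, 0, 0, 0],
    [0, 0, 0, 0, 0, 0, 0],
  ],
)

```text
clock: 3.95
tcp_pos: [0.5855, -0.1134, 0.0817]
ee_rot: [180.0, -0.0, -1.5]
force: [0.1, 0.6, 0.7]
gripper_width: 0.0
gripper_force: 0.0
```

play_rows(
  moves=[
    [0, 0, 0.03, 0, 0, 0, 0],
    [0, 0, 0.02, 0, 0, 0, 0],
    [0, 0, 0.015, 0, 0, 0, 0],
    [0, 0, 0, 0, 0, 0, 0],
  ],
)

```text
clock: 4.45
tcp_pos: [0.5852, -0.1134, 0.0732]
ee_rot: [-180.0, 0.0, -1.5]
force: [-0.3, -0.3, 0.7]
gripper_width: -0.0002
gripper_force: 0.0
```

play_rows(
  moves=[
    [0, 0, 0.01, 0, 0, 0, 0],
    [0, 0, 0, 0, 0, 0, 0],
  ],
)

```text
clock: 4.7
tcp_pos: [0.5853, -0.1134, 0.0722]
ee_rot: [180.0, 0.0, -1.5]
force: [-1.0, 0.5, 0.3]
gripper_width: -0.0001
gripper_force: 0.0
```

play_rows(
  moves=[
    [0, 0, 0.007, 0, 0, 0, 0],
    [0, 0, 0, 0, 0, 0, 0],
  ],
)

```text
clock: 4.95
tcp_pos: [0.5853, -0.1134, 0.0714]
ee_rot: [180.0, 0.0, -1.5]
force: [-0.1, -0.2, 0.0]
gripper_width: -0.0001
gripper_force: 0.0
```

play_rows(
  moves=[
    [0, 0, 0.007, 0, 0, 0, 0],
    [0, 0, 0, 0, 0, 0, 0],
  ],
)

```text
clock: 5.2
tcp_pos: [0.5853, -0.1134, 0.0705]
ee_rot: [180.0, 0.0, -1.5]
force: [-0.3, -0.3, 1.0]
gripper_width: 0.0
gripper_force: 0.0
```

play_rows(
  moves=[
    [0, 0, 0.006, 0, 0, 0, 0],
    [0, 0, 0, 0, 0, 0, 0],
  ],
)

```text
clock: 5.45
tcp_pos: [0.5853, -0.1134, 0.0702]
ee_rot: [-180.0, -0.0, -1.5]
force: [-0.7, 0.4, 4.2]
gripper_width: 0.0001
gripper_force: 2.3
```

play_rows(
  moves=[
    [0, 0, 0.006, 0, 0, 0, 0],
    [0, 0, 0, 0, 0, 0, 0],
  ],
)

```text
clock: 5.7
tcp_pos: [0.5854, -0.1134, 0.0701]
ee_rot: [180.0, -0.0, -1.5]
force: [-2.7, 1.6, 13.0]
gripper_width: 0.0001
gripper_force: 6.5
```

play_rows(
  moves=[
    [-0.02, 0, 0, 0, 0, 0, 0],
    [-0.03, 0, 0, 0, 0, 0, 0],
    [-0.03, 0, 0, 0, 0, 0, 0],
    [0, 0, 0, 0, 0, 0, 0],
  ],
)

```text
clock: 6.2
tcp_pos: [0.5776, -0.113, 0.0701]
ee_rot: [-180.0, -0.2, -1.5]
force: [1.8, 1.1, 8.1]
gripper_width: 0.0002
gripper_force: 3.9
```

```bash
cat > ck.py <<'E'
from h import *
s=sense();im,d,m=grab("top")
f=front(im,m,range(273,288))*1000
print(s["clock"],s["force"].round(1),"tcp",(insc(s["tcp_pos"])*1000).round(1),s["tcp_pos"][2].round(4),"front left",np.median(f,0).round(1))
h=cv2.cvtColor(im,40); k=(h[...,0]>12)&(h[...,0]<32)&(h[...,1]>110)&(h[...,2]>60)
k[:161]=0;k[:,:285]=0;k[:,320:]=0;k[222:]=0
v,u=np.where(k);print("fit mask",u.min(),u.max(),v.min(),v.max())
cv2.imwrite("pics/last.png",cv2.resize(im[90:260,225:400],None,fx=3,fy=3))
E
python3 ck.py
```

```text
6.2 [1.8 1.1 8.1] tcp [[ 97.8 -60.5]] 0.0701 front left [34.9 50.6]
fit mask 294 309 168 186
```

The fitting moved along with the plate, about 3 px. I'll add a little press and keep going.

play_rows(
  moves=[
    [-0.02, 0, 0.004, 0, 0, 0, 0],
    [-0.03, 0, 0, 0, 0, 0, 0],
    [-0.03, 0, 0, 0, 0, 0, 0],
    [-0.03, 0, 0, 0, 0, 0, 0],
    [0, 0, 0, 0, 0, 0, 0],
  ],
)

```text
clock: 6.88
tcp_pos: [0.5653, -0.1127, 0.0701]
ee_rot: [180.0, -0.3, -1.5]
force: [3.6, 1.6, 11.9]
gripper_width: -0.0001
gripper_force: 5.8
```

```bash
python3 ck.py
```

```text
6.875 [ 3.6  1.6 11.9] tcp [[ 85.4 -60.5]] 0.0701 front left [52.  51.1]
fit mask 293 308 174 191
```

play_rows(
  moves=[
    [-0.02, 0, 0, 0, 0, 0, 0],
    [-0.03, 0, 0, 0, 0, 0, 0],
    [-0.03, 0, 0, 0, 0, 0, 0],
    [-0.03, 0, 0, 0, 0, 0, 0],
    [0, 0, 0, 0, 0, 0, 0],
  ],
)

```text
clock: 7.55
tcp_pos: [0.5522, -0.1124, 0.0701]
ee_rot: [180.0, -0.3, -1.5]
force: [2.8, 1.5, 11.3]
gripper_width: 0.0
gripper_force: 6.0
```

```bash
python3 ck.py
```

```text
7.55 [ 2.8  1.5 11.3] tcp [[ 72.3 -60.5]] 0.0701 front left [38.4 50.7]
fit mask 293 308 180 197
```

View pics/last.png

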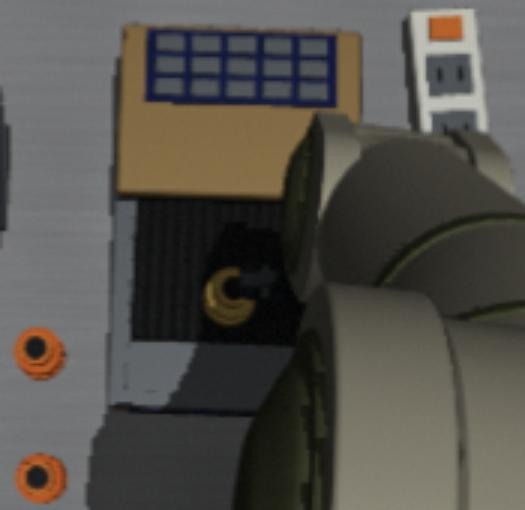

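Drag is working: the plate front is at about 38 mm and the fitting is upright (crop (228,295)). I'll continue.

play_rows(
  moves=[
    [-0.02, 0, 0, 0, 0, 0, 0],
    [-0.03, 0, 0, 0, 0, 0, 0],
    [-0.03, 0, 0, 0, 0, 0, 0],
    [-0.03, 0, 0, 0, 0, 0, 0],
    [0, 0, 0, 0, 0, 0, 0],
  ],
)

```text
clock: 8.22
tcp_pos: [0.539, -0.112, 0.0701]
ee_rot: [180.0, -0.4, -1.5]
force: [2.7, 1.8, 12.5]
gripper_width: 0.0001
gripper_force: 6.3
```

play_rows(
  moves=[
    [-0.02, 0, 0, 0, 0, 0, 0],
    [-0.03, 0, 0, 0, 0, 0, 0],
    [-0.03, 0, 0, 0, 0, 0, 0],
    [-0.02, 0, 0, 0, 0, 0, 0],
    [0, 0, 0, 0, 0, 0, 0],
  ],
)

```text
clock: 8.85
tcp_pos: [0.5273, -0.1117, 0.0701]
ee_rot: [180.0, -0.4, -1.5]
force: [3.9, 0.9, 12.2]
gripper_width: -0.0001
gripper_force: 6.3
```

```bash
python3 ck.py
```

```text
8.85 [ 3.9  0.9 12.2] tcp [[ 47.4 -60.5]] 0.0701 front left [13.2 49.9]
fit mask 293 308 191 208
```

play_rows(
  moves=[
    [-0.02, 0, 0, 0, 0, 0, 0],
    [-0.02, 0, 0, 0, 0, 0, 0],
    [-0.02, 0, 0, 0, 0, 0, 0],
    [0, 0, 0, 0, 0, 0, 0],
  ],
)

```text
clock: 9.4
tcp_pos: [0.5202, -0.1116, 0.0701]
ee_rot: [180.0, -0.4, -1.5]
force: [3.2, 1.7, 12.6]
gripper_width: 0.0001
gripper_force: 6.4
```

play_rows(
  moves=[
    [-0.015, 0, 0, 0, 0, 0, 0],
    [0, 0, 0, 0, 0, 0, 0],
    [0, 0, 0, 0, 0, 0, 0],
  ],
)

```text
clock: 9.78
tcp_pos: [0.5186, -0.1115, 0.0701]
ee_rot: [180.0, -0.4, -1.5]
force: [4.0, 1.2, 13.0]
gripper_width: 0.0001
gripper_force: 6.3
```

play_rows(
  moves=[
    [-0.01, 0, 0, 0, 0, 0, 0],
    [0, 0, 0, 0, 0, 0, 0],
    [0, 0, 0, 0, 0, 0, 0],
  ],
)

```text
clock: 10.15
tcp_pos: [0.5175, -0.1115, 0.0701]
ee_rot: [180.0, -0.4, -1.5]
force: [4.8, 0.1, 12.6]
gripper_width: -0.0001
gripper_force: 6.1
```

```bash
python3 ck.py
```

```text
10.15 [ 4.8  0.1 12.6] tcp [[ 37.6 -60.5]] 0.0701 front left [ 3.8 49.6]
fit mask 293 308 195 212
```

play_rows(
  moves=[
    [-0.008, 0, 0, 0, 0, 0, 0],
    [0, 0, 0, 0, 0, 0, 0],
    [0, 0, 0, 0, 0, 0, 0],
  ],
)

```text
clock: 10.58
tcp_pos: [0.5166, -0.1114, 0.0701]
ee_rot: [180.0, -0.4, -1.5]
force: [4.2, 1.1, 12.5]
gripper_width: -0.0002
gripper_force: 6.1
```

play_rows(
  moves=[
    [-0.008, 0, 0, 0, 0, 0, 0],
    [0, 0, 0, 0, 0, 0, 0],
    [0, 0, 0, 0, 0, 0, 0],
  ],
)

```text
clock: 10.95
tcp_pos: [0.5156, -0.1114, 0.0701]
ee_rot: [180.0, -0.4, -1.5]
force: [4.2, 0.5, 12.1]
gripper_width: 0.0
gripper_force: 6.1
```

play_rows(
  moves=[
    [-0.008, 0, 0, 0, 0, 0, 0],
    [0, 0, 0, 0, 0, 0, 0],
    [0, 0, 0, 0, 0, 0, 0],
  ],
)

```text
clock: 11.32
tcp_pos: [0.5147, -0.1114, 0.0701]
ee_rot: [180.0, -0.4, -1.5]
force: [4.9, 1.2, 12.2]
gripper_width: 0.0001
gripper_force: 6.1
```

```bash
python3 ck.py
```

```text
11.325 [ 4.9  1.2 12.2] tcp [[ 34.8 -60.5]] 0.0701 front left [ 1.5 49.6]
fit mask 293 308 196 213
```

Not stopped yet, so I'll keep going in small steps.

play_rows(
  moves=[
    [-0.008, 0, 0, 0, 0, 0, 0],
    [0, 0, 0, 0, 0, 0, 0],
    [0, 0, 0, 0, 0, 0, 0],
  ],
)

```text
clock: 11.75
tcp_pos: [0.5145, -0.1114, 0.0701]
ee_rot: [180.0, -0.5, -1.5]
force: [6.7, 0.4, 9.7]
gripper_width: 0.0001
gripper_force: 5.1
```

play_rows(
  moves=[
    [-0.008, 0, 0, 0, 0, 0, 0],
    [0, 0, 0, 0, 0, 0, 0],
    [0, 0, 0, 0, 0, 0, 0],
  ],
)

```text
clock: 12.12
tcp_pos: [0.514, -0.1114, 0.0701]
ee_rot: [180.0, -0.5, -1.5]
force: [7.8, 0.5, 8.0]
gripper_width: 0.0001
gripper_force: 4.6
```

play_rows(
  moves=[
    [-0.008, 0, 0, 0, 0, 0, 0],
    [0, 0, 0, 0, 0, 0, 0],
    [0, 0, 0, 0, 0, 0, 0],
  ],
)

```text
clock: 12.5
tcp_pos: [0.5131, -0.1115, 0.0701]
ee_rot: [180.0, -0.5, -1.5]
force: [6.9, 1.7, 8.6]
gripper_width: 0.0002
gripper_force: 4.5
```

```bash
python3 ck.py
```

```text
12.5 [6.9 1.7 8.6] tcp [[ 33.2 -60.6]] 0.0701 front left [ 1.2 49.6]
fit mask 293 307 196 213
```

The drag has jumped from about 0.35 to over 0.8 of the press and the plate has stopped, so it is at the lip. I'll lift off and look.

play_rows(
  moves=[
    [0, 0, -0.02, 0, 0, 0, 0],
    [0, 0, -0.06, 0, 0, 0, 0],
    [0, 0, -0.3, 0, 0, 0, 0],
    [0, 0, -0.45, 0, 0, 0, 0],
    [0, 0, -0.45, 0, 0, 0, 0],
  ],
)

```text
clock: 13.18
tcp_pos: [0.5072, -0.1114, 0.2237]
ee_rot: [-180.0, 0.1, -1.5]
force: [0.6, 0.1, -0.8]
gripper_width: -0.0
gripper_force: 0.0
```

play_rows(
  moves=[
    [0, 0.4, 0, 0, 0, 0, 0],
    [0, 0.45, 0, 0, 0, 0, 0],
    [0, 0.45, 0, 0, 0, 0, 0],
    [0, 0.45, 0, 0, 0, 0, 0],
    [0, 0.45, 0, 0, 0, 0, 0],
  ],
)

```text
clock: 13.8
tcp_pos: [0.5003, -0.3767, 0.2223]
ee_rot: [-180.0, 0.1, -1.5]
force: [1.4, -0.3, 0.2]
gripper_width: -0.0005
gripper_force: 0.0
```

play_rows(
  moves=[
    [0, 0.3, 0, 0, 0, 0, 0],
    [0, 0, 0, 0, 0, 0, 0],
    [0, 0, 0, 0, 0, 0, 0],
  ],
)

```text
clock: 14.18
tcp_pos: [0.4999, -0.4101, 0.2219]
ee_rot: [-179.9, 0.1, -1.5]
force: [0.1, -0.2, 0.3]
gripper_width: -0.0001
gripper_force: 0.0
```

```bash
python3 ck.py; python3 - <<'E'
from h import *
im,d,m=grab("top")
f=front(im,m,list(range(273,288))+list(range(318,334)))*1000
print(np.median(f[:15],0),np.median(f[15:],0))
g=cv2.cvtColor(im,6)
for c in(280,328):print(c,g[205:230,c].tolist())
a=cv2.resize(im[90:235,240:360],None,fx=4,fy=4,interpolation=cv2.INTER_CUBIC)
cv2.imwrite("pics/end.png",a)
E
```

```text
14.175 [ 0.1 -0.2  0.3] tcp [[  27.7 -359.5]] 0.2219 front left [ 1.1 49.5]
fit mask 293 310 196 213
[ 1.04019861 49.54830719] [ -3.01544086 -55.89877739]
280 [22, 25, 25, 25, 22, 21, 26, 24, 26, 23, 23, 23, 21, 21, 30, 92, 99, 96, 97, 97, 60, 19, 18, 82, 116]
328 [18, 18, 19, 20, 18, 18, 18, 18, 21, 21, 21, 21, 22, 18, 17, 15, 29, 95, 97, 95, 96, 94, 43, 30, 42]
```

View pics/end.png

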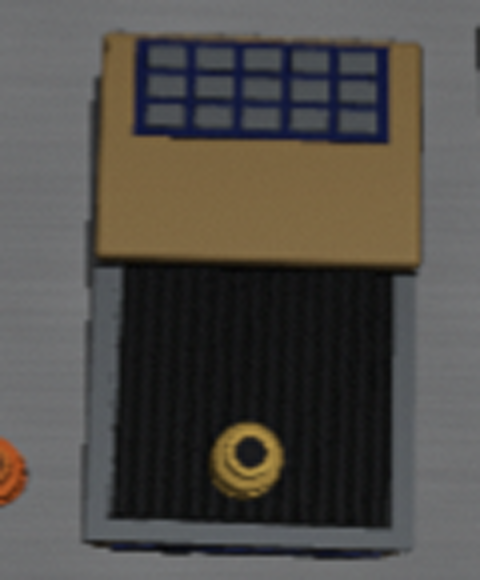

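The final picture shows the plate's front edge along the lip (left end (110,517), right end (392,527)), with only the lip's width of grey in front of it. The fitting stands upright at (247,460), and the arm is clear.

```bash
python3 -c "
from rig import *
print(job_done())"
```

```text
the job is handed in; nothing more can be done
None
```

I dragged the plate up against the front lip in one friction stroke, pressing at about 8–13 N in the readings. The last picture shows its front edge within about 2 mm of the lip, the fitting standing upright on it and the arm clear, and the job is handed in (no verdict was returned).

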